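# Set the pour-over stand to its height mark, then tare the scale and start its timer

## Task

Get the pour-over stand ready for the mug on the scale: swing the clamp lever on the dripper holder fully open, lower the holder by its rubber grip until its pointer is level with the white line of the index clip on the rule, and swing the lever fully shut again. Then, with the holder clamped, press the scale's tare key (the left of the three keys as seen from the robot) right down and let it up, and after it the timer key (the right one); do not press the small key between them. Leave the mug and everything else standing where it is.

Things in the scene. Friction and masses are not known exactly. Their poses are not given: they have to be found in the camera images.
- stand: Fixed pour-over stand. Dark wooden base 18 mm thick; bright steel column (x -20 to 12, y -12 to 12 mm), 320 mm tall, and at x 47 mm a flat upright rule 26 mm wide, 3 mm thick. Origin by the column's middle, on the sideboard; z up, x away from the robot (within 0.22 rad of world x), y to the left towards dripper and scale. Base spans x -175 to 75, y -145 to 225 mm.
- holder (a joint): Height of the dripper holder on the column, m: 0 lowest, 0.115 highest, up positive. A dark collar round the column (x -46 to 20, y -24 to 24 mm, 50 high, centred 160 mm + this value above the sideboard) with an arm to +y and a white dripper (axis at y 140, 104 mm wide, -12 to +78 mm from the collar's centre). Clamp open: stays where left, 4 N lowers, 13 N lifts it; nothing stops it at the mark.
- holder_grip (a point): Centre of the holder's black rubber grip, a level bar along the stand's y: 64 mm long, 18 mm wide (stand x), 26 mm high, on the other side of the column from the dripper, at stand x 0, y -92 mm. Free to pinch from above across stand x.
- pointer (a point): Tip of the holder's pointer, a black needle 3 mm high that comes from the collar round the rule's left (+y) edge and lies across the rule's front (+x) face; tip at stand x 54, y 3 mm, level with the collar's centre and the grip's centre.
- index: Index clip, 30 (y) x 10 (x) x 14 mm (z) dark block with a white line across, set on the rule; it does not move. Origin at the height of the white line, on the rule's centre line: the mark for the pointer. 25 to 105 mm below the pointer at the start.
- clamp (a joint): Angle of the holder's cam clamp lever, rad: 0 shut, 1.3 fully open (stops at both). Turns level, clockwise seen from above as it opens. Below about 0.6 its cam grips the column, firmest at 0, where the holder resists about 20 N; past dead centre (0.15) it stays shut. Above 0.75 it is slack and stays where left. About 5 N at the tip shuts it. Shut means below 0.15, open above 0.9.
- clamp_hinge (a point): Point on the lever's vertical hinge axis, at stand x -35, y 0 mm (the robot's side of the column), at the height of the lever's tip. The axis rides with the holder.
- clamp_tip (a point): Centre of the rounded end of the clamp lever, 100 mm from the hinge axis, 46 mm above the collar's centre. A black bar 18 mm thick over its last 28 mm, 13 mm nearer in, rising slightly outwards. In the stand's frame it points to 225 degrees from +x (counterclockwise) when shut, towards robot and grip side, and to 150 degrees fully open, towards robot and scale side.
- scale: Fixed black brewing scale, 240 (x) x 140 (y) x 26 mm, on the stand's base under the dripper. Origin at the centre of its underside; axes almost parallel to the stand's. Steel platform 132 mm square towards +x, top 30 mm up; three white keys in a row at x -97 mm (near the robot): tare at y +45 (left), a small round one at 0, timer at y -45 mm (right).
- tare_key (a joint): Travel of the tare key, m: 0 up, 0.005 down (its stop); spring key, 1.4 N to start and 5 N fully down. Counts as pressed beyond 0.0035.
- tare_key_top (a point): Centre of the tare key's upper face: an oblong key 28 (x) x 32 (y) mm, 8 mm above the scale's casing, 52 mm above the sideboard.
- mode_key (a joint): Travel of the small middle key, m: 0 up, 0.005 down. A round key 18 mm in diameter, 4 mm above the casing. Not to be pressed.
- timer_key (a joint): Travel of the timer key, as for the tare key.
- timer_key_top (a point): Centre of the timer key's upper face; same key as the tare key, 90 mm to its right.
- mug: Sage-green mug on the scale's platform under the dripper, 84 mm wide, 90 mm high, its handle turned somewhere to the far side; 240 to 390 g. Origin at the centre of its underside. Its rim is 138 mm above the sideboard.
- sugar_bowl: Small green bowl on the stand's base below the grip, 84 mm wide, 48 mm high; origin at the centre of its underside.
- scoop: Steel coffee spoon lying on the stand's base on the robot's side, 150 mm long; origin under its middle.
- coffee_jar: Amber jar with a wooden lid right of the stand, 86 mm wide, 120 mm high; origin at the centre of its underside.
- milk_jug: Steel milk jug left of the stand, 72 mm wide, 85 mm high; origin at the centre of its underside.
- cup_a: Another green mug, on the sideboard at the right, 84 mm wide, 90 mm high; origin at the centre of its underside.
Things that resemble listed ones, but are neither listed nor needed, are in the scene too. What is shaped like the mug but purple or yellow is not meant.

How it is judged:
By the outcome, as a careful person would: the job done as asked, in the order asked, and still so for the second after the job is handed in, with the robot touching nothing.
It also fails if it takes over 72 s, if anything falls off the work surface, if the arm or the gripper's body presses on something with over 40 N, if the wrist force passes 120 N, or if a joint passes its speed limit or range.

## Robot

A 7-joint arm with a two-finger parallel gripper is mounted at the origin on the work surface. World frame = base frame: x ahead of the robot, y to its left, z up, the work surface at z = 0. Lengths are in m, angles in rad, forces in N, time in s.
With the tool pointing down it reaches from about 0.425 to 0.825 m from the base axis. Payload 3.6 kg.
Tool frame: the origin (TCP) lies at the very end of the fingers, on their centre line; the grasp point (between the pads) lies 19 mm behind it; z points along the fingers, y is the direction in which the jaws open and shut (so a half turn about z gives the same grasp; the last joint's range is limited). The gripper opens to 93 mm and grips with 3 to 60 N. Pads are 15 mm wide; open, the fingers measure 128 mm over their backs; the gripper's body (75 mm by 188 mm) begins 65 mm behind the grasp point.
Start: joints at [1.321, 0.615, -0.013, 1.423, 0.008, 1.103, -0.04], TCP at [0.144, -0.634, 0.219] pointing down, gripper open.
Joint ranges: [-3.12, 3.12], [-0.3, 2.06], [-1.34, 1.32], [0.26, 2.42], [-1.36, 4.5], [0.01, 1.98], [-2.84, 2.84]. Speed limits (rad/s): [2.79, 2.79, 3.14, 3.14, 3.14, 3.14, 3.14].

## Interface

Orientations are given as a 3x3 rotation matrix whose columns are the frame's x, y, z axes.
In Python, from plant import bot gives the robot as it stands.
- The arm moves only by the tool carry_out, never from a script. Its argument "motion" is a list of rows, each an object with "xyz": the shift along the world's x, y, z in mm, a list of three; "roll": the turn about the world's z in degrees. In form: [{"xyz": [x, y, z], "roll": roll}, ...]. A call has 1 to 20 rows; each row shifts and turns the commanded pose from where the row before left it; what a row does not reach is not made up. A row lasts 1/8 s, in which the tool goes at most 62.5 mm and 10.7 degrees, less where a joint would pass 70% of its speed; a pose out of reach is approached as far as the arm can. A call with a gripper value outside its range is refused whole. "hand" is the finger opening in mm, from 0 to 93, set as the call begins (left out, the last holds). The fingers move at their own pace and stop on an object; "grip_force" is the grip in N (left out, the last holds). Time passes only in rows, so rows that do not move let the fingers close. It gives the time, the measured TCP pose, the force and the opening at its end, in the units of the state.
- bot.read_state(): the state, without advancing time (a new reading comes with each control period).
- bot.camera(name): name is "scene" or "top" or "wrist"; returns a dict with "img" (384x512x3 uint8, red, green, blue), "fx", "fy", "cx", "cy" (pixels), "D" ([k1, k2, p1, p2, k3] as OpenCV has them; the pictures are not rectified), "R" (3x3) and "t" (3): a world point X has camera coordinates R X + t; the wrist camera has in their place "hand_eye" (4x4, takes a point from camera to tool coordinates, whose origin is the TCP and whose axes are the flange's). Camera axes: x right, y down, z forward; pixel columns grow to the right and rows downward; lengths in m; the calibration is good to about 2 mm. A picture is of the moment at which its call begins: read the wrist's pose just before it. There is no depth.
- bot.finish_job(): hands the job in, once; it reports no verdict.
Trained networks look in the newest picture that a camera, given by its name, has taken for a name from the list of things; names that differ only in an ending like _2 or _b are one class to them, and where a whole thing is asked for, a point or a joint stands for the part that bears it (a point fixed in the world has none). Each returns a list of dicts, best first, with "confidence" (0 to 1); they miss things now and then, are a little off and sometimes report something else, mostly with a low value. They report only what shows in the picture. A call takes as long as a camera call. They do not tell look-alikes from the thing itself.
- bot.silhouettes(camera, query): "mask" (384x512 bool, what is visible of it) and "rect" ([left, top, width, height] in pixels, round what is visible of it).
The state is a dict: "t": time; "q": joint angles; "joint_velocities": joint speeds; "joint_efforts": joint torques, N m; "tool_pos": TCP position; "orientation": TCP orientation; "wrist_force": force on the tool from outside, world axes, zero at the start; "wrist_torque": the same for the moment, N m; "gripper_width": opening from 0.0 (shut) to 1.0 (fully open).
Only numpy, scipy, OpenCV 4.12 (cv2) and the standard library are available. Lean on these libraries where they do the work, as an engineer would, in place of code of your own. Each camera call takes 0.05 s, during which the arm holds its last target. There are 200 camera calls.

## Working session

There is one attempt and no reset: what is moved stays moved. The work goes in short steps, Python scripts to look and compute and a tool call to move; the robot and the scene stay as the last step left them, time stands still between calls to the robot, and variables do not carry over. Pictures are saved under pics/ and viewed, about 8 in all and at most 12, crops included, and the job is handed in when it is done.

Besides the shell and the picture viewer there is one more tool, called after "Call:" in YAML: its name, and indented under it one key for each argument. carry_out: Moves the arm, as the interface text tells. Its arguments: {"type":"object","properties":{"motion":{"type":"array"},"hand":{"type":"number"},"grip_force":{"type":"number"}},"required":["motion"]}

```bash
mkdir -p pics; ls; python3 - <<'E'
from plant import bot
import cv2,numpy as np
s=bot.read_state();print({k:np.round(v,3).tolist() for k,v in s.items()})
for n in ("scene","top"):
    c=bot.camera(n);cv2.imwrite(f"pics/{n}0.png",c["img"][:,:,::-1])
    print(n,c["fx"],c["fy"],c["cx"],c["cy"],c["D"],np.round(c["R"],3).tolist(),c["t"])
    for q in ["stand","holder","holder_grip","pointer","index","clamp","clamp_tip","scale","tare_key","timer_key","mode_key","mug","sugar_bowl","scoop","coffee_jar","milk_jug","cup_a"]:
        print(q,[(np.round(d["rect"],0).tolist(),round(d["confidence"],2)) for d in bot.silhouettes(n,q)][:3])
E
python3 -c "
import cv2,numpy as np
a=cv2.imread('pics/scene0.png');cv2.imwrite('pics/s0b.png',cv2.resize(a,(800,600),interpolation=cv2.INTER_CUBIC))
a=cv2.imread('pics/top0.png');cv2.imwrite('pics/t0b.png',cv2.resize(a,(800,600),interpolation=cv2.INTER_CUBIC))"
```

```text
pics
{'t': 0.0, 'q': [1.321, 0.616, -0.013, 1.425, 0.008, 1.103, -0.04], 'joint_velocities': [-0.0, -0.001, -0.001, -0.0, 0.001, -0.001, -0.0], 'joint_efforts': [0.001, -45.893, 0.209, -16.574, -0.061, 0.021, 0.0], 'tool_pos': [0.143, -0.633, 0.217], 'orientation': [[0.975, 0.221, -0.001], [0.221, -0.975, 0.002], [-0.0, -0.003, -1.0]], 'wrist_force': [0.012, -0.438, 0.271], 'wrist_torque': [-0.01, 0.008, 0.053], 'gripper_width': 1.001}
scene 360.2045009236658 360.2045009236658 255.75488409420825 193.21916500757408 [-0.10647021  0.          0.          0.          0.        ] [[-0.618, 0.786, -0.013], [0.525, 0.4, -0.751], [-0.585, -0.471, -0.66]] [ 0.28301801 -0.15794653  1.33183494]
stand [([150.0, 124.0, 155.0, 177.0], 0.86)]
holder [([152.0, 128.0, 119.0, 84.0], 0.87), ([150.0, 126.0, 154.0, 174.0], 0.53)]
holder_grip [([149.0, 123.0, 120.0, 93.0], 0.97)]
pointer [([150.0, 123.0, 119.0, 92.0], 0.59)]
index []
clamp [([191.0, 125.0, 16.0, 33.0], 0.6)]
clamp_tip [([192.0, 124.0, 11.0, 34.0], 0.7), ([156.0, 210.0, 29.0, 31.0], 0.35)]
scale [([214.0, 208.0, 82.0, 83.0], 0.92)]
tare_ke
[... 1116 characters left out ...]
, 0.55)]
index []
clamp [([292.0, 144.0, 43.0, 36.0], 0.88)]
clamp_tip [([292.0, 145.0, 45.0, 35.0], 0.77)]
scale [([202.0, 144.0, 67.0, 82.0], 0.58)]
tare_key [([223.0, 210.0, 9.0, 12.0], 0.47)]
timer_key [([252.0, 205.0, 11.0, 11.0], 0.69)]
mode_key [([220.0, 208.0, 12.0, 14.0], 0.26)]
mug [([147.0, 194.0, 36.0, 46.0], 0.91), ([220.0, 165.0, 28.0, 11.0], 0.71), ([166.0, 257.0, 38.0, 34.0], 0.71)]
sugar_bowl [([303.0, 130.0, 26.0, 25.0], 0.79), ([218.0, 210.0, 16.0, 15.0], 0.26)]
scoop [([296.0, 173.0, 20.0, 52.0], 0.95)]
coffee_jar [([366.0, 126.0, 42.0, 38.0], 0.87)]
milk_jug [([93.0, 177.0, 30.0, 37.0], 0.64)]
cup_a [([370.0, 189.0, 37.0, 39.0], 0.93), ([291.0, 146.0, 48.0, 34.0], 0.56)]
```

View pics/s0b.png

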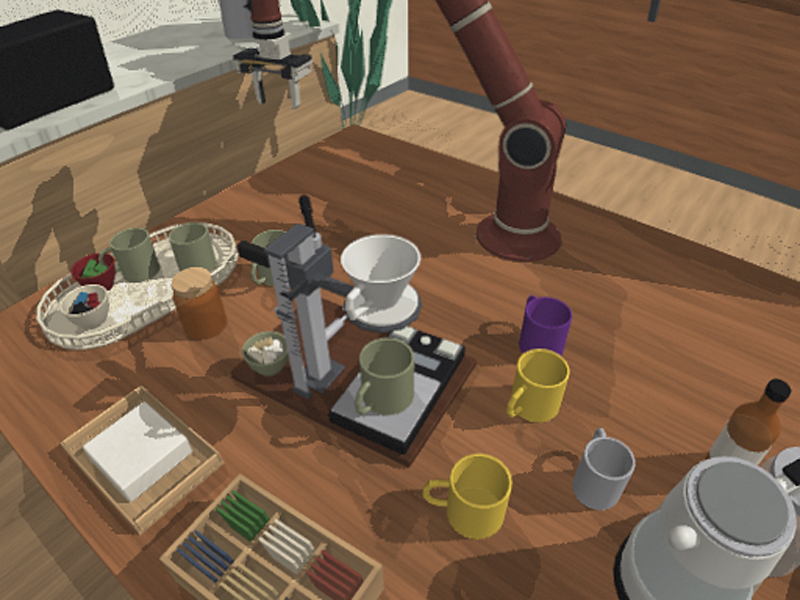

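View pics/t0b.png

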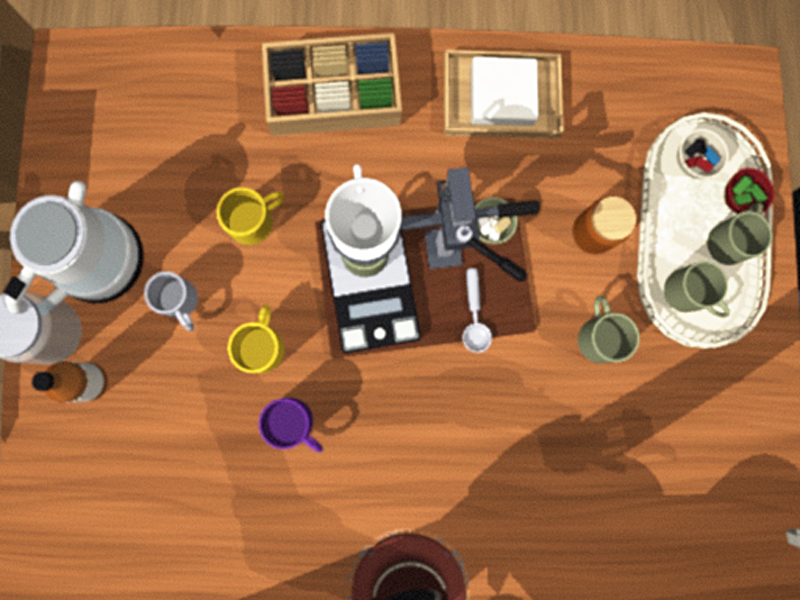

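The scene camera looks from the far side and shows the rule face, with the stand's column near (310,310). The top view shows the keys at about (354,337), (379,333) and (404,330), the grip at (510,212) and the lever tip at (515,272), all in 800x600 pixels. I'll enlarge both.

```bash
python3 -c "
import cv2
a=cv2.imread('pics/top0.png')[100:235,195:350];cv2.imwrite('pics/t1.png',cv2.resize(a,None,fx=4.4,fy=4.4,interpolation=cv2.INTER_CUBIC))
a=cv2.imread('pics/scene0.png')[120:270,145:305];cv2.imwrite('pics/s1.png',cv2.resize(a,None,fx=4,fy=4,interpolation=cv2.INTER_CUBIC))"
```

```text
(no output)
```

View pics/t1.png

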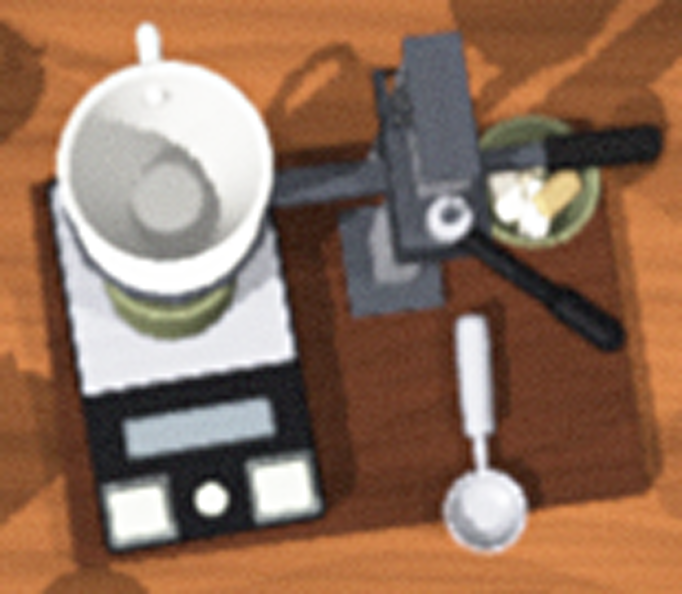

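View pics/s1.png

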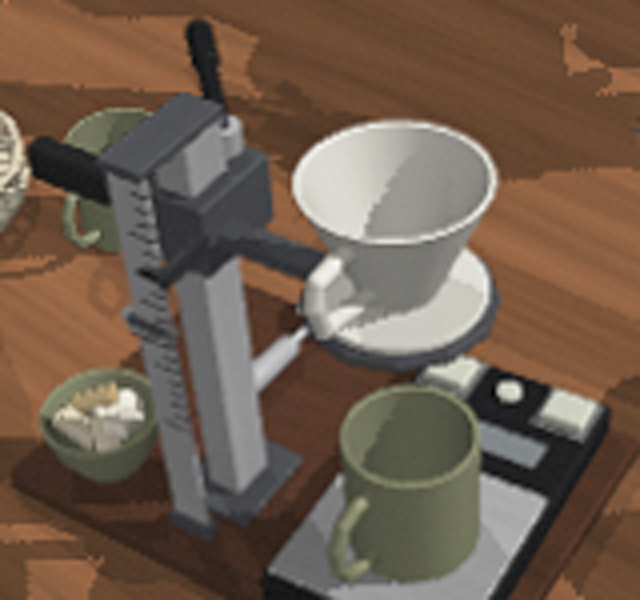

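```bash
cat > h.py <<'E'
import numpy as np, cv2
from scipy.optimize import least_squares
def proj(c,P,R=None,t=None):
    R=c["R"] if R is None else R; t=c["t"] if t is None else t
    K=np.array([[c["fx"],0,c["cx"]],[0,c["fy"],c["cy"]],[0,0,1.]])
    return cv2.projectPoints(np.atleast_2d(np.array(P,float)),cv2.Rodrigues(np.array(R))[0],np.array(t,float),K,np.array(c["D"]))[0][:,0]
def wristRt(c,s):
    he=np.array(c["hand_eye"]);T=np.eye(4);T[:3,:3]=s["orientation"];T[:3,3]=s["tool_pos"]
    I=np.linalg.inv(T@he);return I[:3,:3],I[:3,3]
def sw(p,P):
    c,s=np.cos(p[2]),np.sin(p[2]);P=np.atleast_2d(np.array(P,float))
    return np.c_[p[0]+c*P[:,0]-s*P[:,1],p[1]+s*P[:,0]+c*P[:,1],P[:,2]]
E
python3 - <<'E'
from plant import bot
from h import *
T=bot.camera("top");S=bot.camera("scene");s=bot.read_state();W=bot.camera("wrist")
print(W["hand_eye"].round(3).tolist() if hasattr(W["hand_eye"],'round') else W["hand_eye"],W["fx"])
a=np.deg2rad(225)
def pts(h):
    z=.16+h
    tip=[-.035+.1*np.cos(a),.1*np.sin(a),z+.046]
    return [(T,(645,492),[-.175,-.145,.018]),(T,(85,562),[-.175,.225,.018]),(T,(38,185),[.075,.225,.018]),
     (T,(661,146),[0,-.124,z+.008]),(T,(608,332),tip),(T,(450,217),None),
     (S,(15,482),[.075,-.145,.018]),(S,(36,155),[0,-.124,z]),(S,(202,34),tip),(S,(143,276),[.054,.003,z])]
uv=lambda c,u:(195+(u[0]+.5)/4.4-.5,100+(u[1]+.5)/4.4-.5) if c is T else (145+(u[0]+.5)/4-.5,120+(u[1]+.5)/4-.5)
def res(p):
    return np.concatenate([(proj(c,sw(p,P))[0]-uv(c,u)) for c,u,P in pts(p[3]) if P is not None])
r=least_squares(res,[.55,-.1,.1,.08],loss="soft_l1");print("stand",r.x.round(4),"res",r.fun.reshape(-1,2).round(1).tolist())
p=r.x
# keys
def k(q): return np.concatenate([proj(c,sw(q,P))[0]-uv(c,u) for c,u,P in [(T,(139,511),[-.097,.045,.052]),(T,(284,488),[-.097,-.045,.052]),(T,(211,499),[-.097,0,.048]),(S,(572,409),[-.097,.045,.052])]])
kr=least_squares(k,[.55,.0,.1]);print("scale",kr.x.round(4),kr.fun.round(1).tolist(),sw(kr.x,[[-.097,.045,.052],[-.097,-.045,.052]]).round(4).tolist())
for n,P in dict(grip=[0,-.092,.16+p[3]],hinge=[-.035,0,.206+p[3]],tip=pts(p[3])[4][2],tipopen=[-.035+.1*np.cos(np.deg2rad(150)),.1*np.sin(np.deg2rad(150)),.206+p[3]]).items(): print(n,sw(p,P)[0].round(4).tolist())
# index: scan heights on the rule front face
for z in np.arange(.05,.34,.01):
    u=proj(S,sw(p,[.054,0,z]))[0]; print(round(z,3),((u-[145,120]+.5)*4-.5).round(0).tolist(),end=' ')
E
```

```text
[[0.001, -0.966, -0.26, 0.073], [1.0, 0.001, 0.001, 0.0], [-0.001, -0.26, 0.966, -0.167], [0.0, 0.0, 0.0, 1.0]] 324.44564559139786
stand [ 0.615  -0.0567  0.1416  0.0885] res [[1.0, 0.4], [-2.7, 1.7], [-2.6, -0.3], [-0.2, -1.4], [-0.2, 1.0], [-1.8, -2.1], [0.1, 0.7], [-0.5, 0.3], [-0.6, -1.0]]
scale [0.5487 0.0719 0.1661] [-0.3, -0.2, -0.4, 0.0, -0.2, 0.1, -0.7, -0.7] [[0.4456, 0.1003, 0.052], [0.4605, 0.0115, 0.052]]
grip [0.628, -0.1478, 0.2485]
hinge [0.5804, -0.0616, 0.2945]
tip [0.5204, -0.1416, 0.2945]
tipopen [0.4876, -0.0244, 0.2945]
0.05 [184.0, 503.0] 0.06 [182.0, 493.0] 0.07 [180.0, 483.0] 0.08 [177.0, 472.0] 0.09 [175.0, 462.0] 0.1 [173.0, 451.0] 0.11 [171.0, 440.0] 0.12 [169.0, 429.0] 0.13 [166.0, 418.0] 0.14 [164.0, 406.0] 0.15 [161.0, 395.0] 0.16 [159.0, 383.0] 0.17 [157.0, 371.0] 0.18 [154.0, 359.0] 0.19 [152.0, 347.0] 0.2 [149.0, 334.0] 0.21 [147.0, 321.0] 0.22 [144.0, 308.0] 0.23 [141.0, 295.0] 0.24 [139.0, 282.0] 0.25 [136.0, 268.0] 0.26 [133.0, 254.0] 0.27 [130.0, 240.0] 0.28 [127.0, 226.0] 0.29 [125.0, 212.0] 0.3 [122.0, 197.0] 0.31 [119.0, 182.0] 0.32 [116.0, 167.0] 0.33 [113.0, 151.0] 0.34 [110.0, 135.0]
```

The fit puts the pointer at z ≈ 0.2485 and the index line at about 0.2085. Next I move the wrist camera beside the rule's front face to refine this.

Call:
carry_out:
  motion:
    - {"xyz": [33,24,8],"roll": 4.25}
    - {"xyz": [33,24,8],"roll": 4.25}
    - {"xyz": [33,24,8],"roll": 4.25}
    - {"xyz": [33,24,8],"roll": 4.25}
    - {"xyz": [33,24,8],"roll": 4.25}
    - {"xyz": [33,24,8],"roll": 4.25}
    - {"xyz": [33,24,8],"roll": 4.25}
    - {"xyz": [33,24,8],"roll": 4.25}
    - {"xyz": [33,24,8],"roll": 4.25}
    - {"xyz": [33,24,8],"roll": 4.25}
    - {"xyz": [33,24,0],"roll": 4.25}
    - {"xyz": [33,24,0],"roll": 4.25}
    - {"xyz": [33,24,0],"roll": 4.25}
    - {"xyz": [33,24,0],"roll": 4.25}
    - {"xyz": [33,24,0],"roll": 4.25}
    - {"xyz": [33,24,0],"roll": 4.25}
    - {"xyz": [33,24,0],"roll": 4.25}
    - {"xyz": [30,24,0],"roll": 4.25}
    - {"xyz": [25,24,0],"roll": 4.25}
    - {"xyz": [20,24,0],"roll": 4.25}
  hand: 93

```text
t: 4.45
tool_pos: [0.7804, -0.153, 0.298]
orientation: [[-0.138, 0.99, -0.001], [0.99, 0.138, 0.0], [0.0, -0.001, -1.0]]
wrist_force: [-0.2, 0.6, 0.2]
gripper_width: 0.998
```

```bash
python3 - <<'E'
from plant import bot
from h import *
s=bot.read_state();W=bot.camera("wrist");s=bot.read_state();print(s["tool_pos"],s["q"],s["orientation"])
R,t=wristRt(W,s)
p=[.615,-.0567,.1416]
print("pointer,index,column",proj(W,sw(p,[[.054,.003,.2485],[.054,0,.2085],[0,0,.32]]),R,t).round(1).tolist())
for q in ("index","pointer","holder_grip"): print(q,[(d["rect"],d["confidence"]) for d in bot.silhouettes("wrist",q)])
cv2.imwrite("pics/w1.png",cv2.resize(W["img"][:,:,::-1],(800,600),interpolation=cv2.INTER_CUBIC));np.save("w1.npy",W["img"])
E
```

```text
[ 0.78208286 -0.14674695  0.29646141] [ 0.26996468  0.89655237 -0.38939009  0.65988649  0.29586735  1.62200016
  0.18094556] [[-1.45915766e-01  9.89296708e-01 -7.82256434e-04]
 [ 9.89280685e-01  1.45917855e-01  5.63088750e-03]
 [ 5.68476366e-03  4.77640803e-05 -9.99983840e-01]]
pointer,index,column [[101.9, 34.8], [127.2, 50.2], [-84.3, 17.5]]
index [([110.9, 28.2, 27.3, 50.8], 0.91)]
pointer [([0.0, 1.1, 208.2, 220.5], 0.62)]
holder_grip [([1.3, 0.0, 110.0, 224.5], 0.8)]
```

View pics/w1.png

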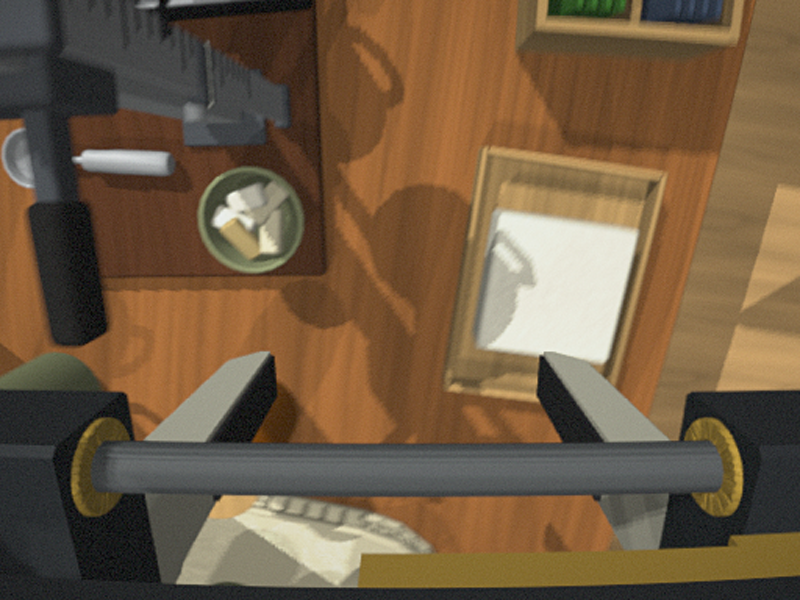

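The rule runs at the upper left, with the index clip and its white line at about (208,75). The grip is at (68,275). The pointer is barely in view at the top, so I shift left for a better look.

Call:
carry_out:
  motion:
    - {"xyz": [0,30,0],"roll": 0}
    - {"xyz": [0,35,0],"roll": 0}
    - {"xyz": [0,0,0],"roll": 0}
    - {"xyz": [0,0,0],"roll": 0}
    - {"xyz": [0,0,0],"roll": 0}

```text
t: 5.28
tool_pos: [0.7794, -0.0918, 0.2989]
orientation: [[-0.132, 0.991, 0.0], [0.991, 0.132, -0.002], [-0.002, 0.0, -1.0]]
wrist_force: [-0.3, 0.1, 0.3]
gripper_width: 1.001
```

```bash
python3 - <<'E'
from plant import bot
from h import *
s=bot.read_state();W=bot.camera("wrist");print(s["tool_pos"],s["joint_velocities"].round(3))
R,t=wristRt(W,s);np.savez("w2.npz",img=W["img"],R=R,t=t)
p=[.615,-.0567,.1416]
print("pointer,index,column",proj(W,sw(p,[[.054,.003,.2485],[.054,0,.2085],[0,0,.32]]),R,t).round(1).tolist())
for q in ("index",): print(q,[(d["rect"],d["confidence"]) for d in bot.silhouettes("wrist",q)])
cv2.imwrite("pics/w2.png",cv2.resize(W["img"][0:220,0:260,::-1],None,fx=3,fy=2.7,interpolation=cv2.INTER_CUBIC))
E
```

```text
[ 0.77944025 -0.09181272  0.29886232] [-0.003  0.006 -0.007  0.002 -0.005 -0.    -0.   ]
pointer,index,column [[102.4, 125.0], [126.4, 125.6], [-69.8, 145.0]]
index [([110.6, 108.5, 21.6, 48.1], 0.87)]
```

View pics/w2.png

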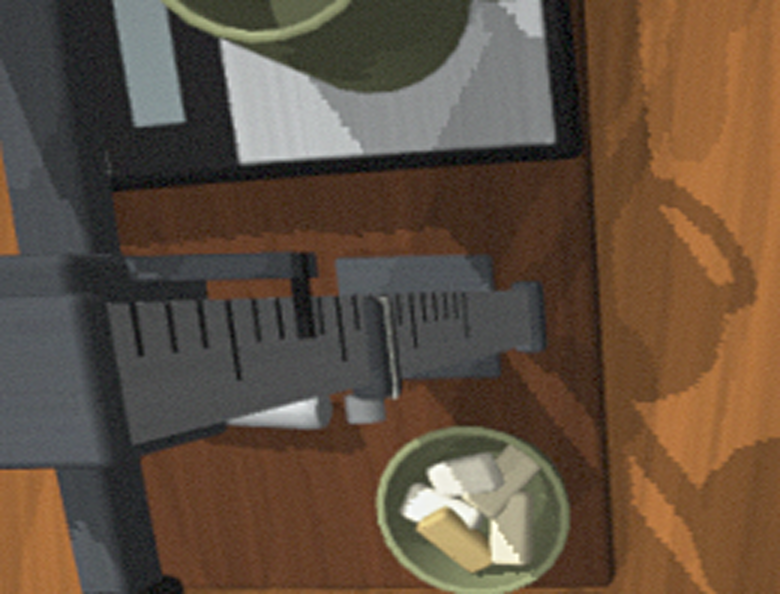

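The picture shows the pointer tip at about (307,337) in the crop, or pixel (102,125), which matches the prediction. The index's white line is at about (391,347). I'll zoom in on the clip in both views to triangulate it.

```bash
python3 - <<'E'
import cv2,numpy as np
w=np.load("w2.npz")["img"][95:140,95:145,::-1]
a=cv2.imread('pics/scene0.png')[170:215,165:202]
f=lambda x:cv2.convertScaleAbs(cv2.resize(x,None,fx=9,fy=9,interpolation=cv2.INTER_NEAREST),alpha=1.6)
A,B=f(w),f(a);cv2.imwrite("pics/z.png",np.hstack([A,B]));print(A.shape,B.shape)
E
```

```text
(405, 450, 3) (405, 333, 3)
```

View pics/z.png

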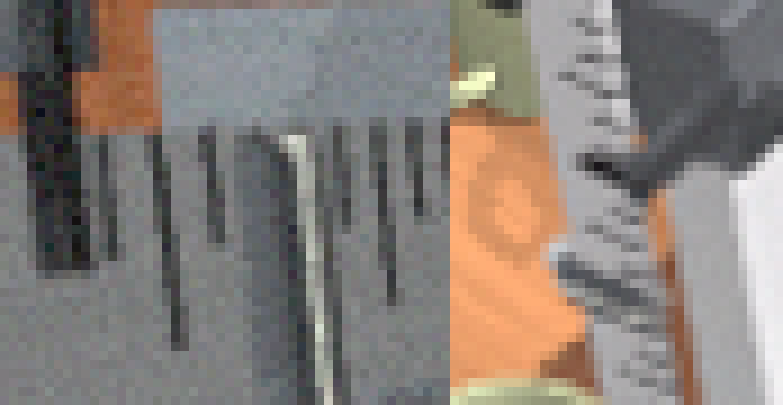

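```bash
python3 - <<'E'
from plant import bot
from h import *
d=np.load("w2.npz");S=bot.camera("scene");W=bot.camera("wrist")
p=[.615,-.0567,.1416]
for x in (.050,.052,.054,.056,.0585):
  z=np.arange(.18,.225,.0002)
  P=sw(p,np.c_[z*0+x,z*0,z]);a=proj(W,P,d["R"],d["t"]);b=proj(S,P)
  i=np.abs(a[:,0]-128.7).argmin();j=np.abs(b[:,1]-201.1).argmin()
  print(x,"wrist z",z[i].round(4),a[i].round(1),"scene z",z[j].round(4),b[j].round(1))
for x,zz in ((.054,.2485),(.0485,.2485)):
  print(proj(W,sw(p,[x,.003,zz]),d["R"],d["t"]).round(1),proj(S,sw(p,[x,.003,zz])).round(1))
E
```

```text
0.05 wrist z 0.1936 [128.7 124.5] scene z 0.2032 [182.8 201.1]
0.052 wrist z 0.1988 [128.7 124.8] scene z 0.2048 [182.2 201.1]
0.054 wrist z 0.2038 [128.7 125.2] scene z 0.2064 [181.5 201.1]
0.056 wrist z 0.2088 [128.7 125.6] scene z 0.208 [180.9 201.1]
0.0585 wrist z 0.2152 [128.7 126. ] scene z 0.21 [180.  201.1]
[[102.4 125. ]] [[179.7 187.6]]
[[ 94.4 125.1]] [[181.3 186.2]]
```

Call:
carry_out:
  motion:
    - {"xyz": [0,0,35],"roll": 0}
    - {"xyz": [0,0,35],"roll": 0}
    - {"xyz": [0,0,35],"roll": 0}
    - {"xyz": [-32,-5.5,0],"roll": -5.5}
    - {"xyz": [-32,-5.5,0],"roll": -5.5}
    - {"xyz": [-32,-5.5,0],"roll": -5.5}
    - {"xyz": [-32,-5.5,0],"roll": -5.5}
    - {"xyz": [-32,-5.5,0],"roll": -5.5}
    - {"xyz": [-32,-5.5,0],"roll": -5.5}
    - {"xyz": [-32,-5.5,0],"roll": -5.5}
    - {"xyz": [-32,-5.5,0],"roll": -6}
    - {"xyz": [0,0,-30],"roll": 0}
    - {"xyz": [0,0,-30],"roll": 0}
    - {"xyz": [0,0,0],"roll": 0}
    - {"xyz": [0,0,0],"roll": 0}
  hand: 46

```text
t: 7.35
tool_pos: [0.5248, -0.133, 0.3449]
orientation: [[0.597, 0.802, 0.002], [0.802, -0.597, -0.0], [0.001, 0.002, -1.0]]
wrist_force: [-0.4, -0.4, 0.2]
gripper_width: 0.496
```

```bash
python3 - <<'E'
from plant import bot
from h import *
s=bot.read_state();W=bot.camera("wrist");S=bot.camera("scene");T=bot.camera("top");R,t=wristRt(W,s);print(s["tool_pos"],s["gripper_width"],s["q"].round(2))
p=[.615,-.0567,.1416];a=np.deg2rad(225)
tip=[-.035+.1*np.cos(a),.1*np.sin(a),.2945]
print("pred tip, hinge",proj(W,sw(p,[tip,[-.035,0,.2945]]),R,t).round(1).tolist())
for q in ("clamp",): print(q,[(d["rect"],d["confidence"]) for d in bot.silhouettes("wrist",q)])
cv2.imwrite("pics/w3.png",cv2.resize(W["img"][:,:,::-1],(640,480)))
E
```

```text
[ 0.52475608 -0.13298235  0.34490217] 0.49561186344960523 [ 0.4   0.35 -0.29  1.52  0.1   1.28 -0.54]
pred tip, hinge [[261.2, 224.5], [262.0, 76.8]]
clamp [([243.5, 58.7, 35.5, 177.8], 0.74)]
```

View pics/w3.png

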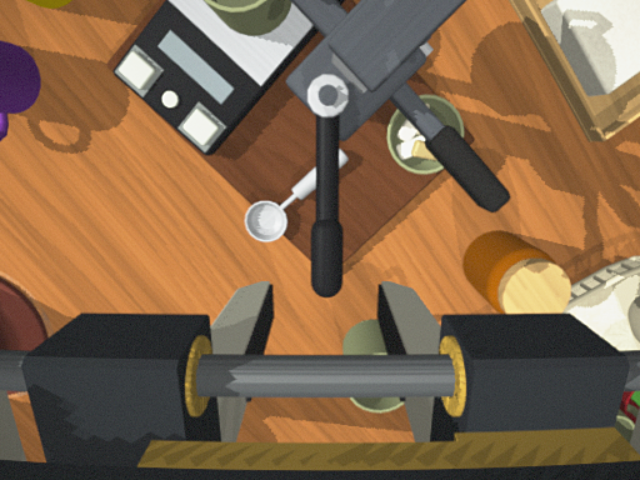

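The lever is centred between the fingers, with the hinge at (328,95) and the tip at (327,283), as predicted. I compute the arc next.

```bash
python3 -c "
import numpy as np
a=np.deg2rad(np.arange(232,154,-7));P=90.5*np.c_[np.cos(a),np.sin(a)]
print(np.diff(P,axis=0).round(1).tolist())"
```

```text
[[-8.3, 7.3], [-7.3, 8.3], [-6.3, 9.1], [-5.1, 9.8], [-3.9, 10.4], [-2.6, 10.7], [-1.3, 11.0], [0.1, 11.0], [1.4, 11.0], [2.8, 10.7], [4.0, 10.3]]
```

Call:
carry_out:
  motion:
    - {"xyz": [0,0,-20],"roll": 0}
    - {"xyz": [0,0,-20],"roll": 0}
    - {"xyz": [0,0,-15],"roll": 0}
    - {"xyz": [0,0,-7],"roll": 0}
    - {"xyz": [0,0,0],"roll": 0}
    - {"xyz": [0,0,0],"roll": 0}

```text
t: 8.3
tool_pos: [0.5245, -0.1329, 0.2824]
orientation: [[0.597, 0.802, 0.002], [0.802, -0.597, -0.0], [0.001, 0.001, -1.0]]
wrist_force: [0.4, -0.3, 0.1]
gripper_width: 0.498
```

Call:
carry_out:
  motion:
    - {"xyz": [-8.3,7.3,0],"roll": -7}
    - {"xyz": [-7.3,8.3,0],"roll": -7}
    - {"xyz": [-6.3,9.1,0],"roll": -7}
    - {"xyz": [-5.1,9.8,0],"roll": -7}
    - {"xyz": [-3.9,10.4,0],"roll": -7}
    - {"xyz": [-2.6,10.7,0],"roll": -7}
    - {"xyz": [-1.3,11,0],"roll": -7}
    - {"xyz": [0,11,0],"roll": -7}
    - {"xyz": [1.4,11,0],"roll": -7}
    - {"xyz": [2.8,10.7,0],"roll": -7}
    - {"xyz": [4,10.3,0],"roll": -7}
    - {"xyz": [0,0,0],"roll": 0}
    - {"xyz": [0,0,0],"roll": 0}

```text
t: 9.93
tool_pos: [0.4976, -0.0236, 0.2821]
orientation: [[0.916, -0.4, 0.001], [-0.4, -0.916, -0.0], [0.001, -0.0, -1.0]]
wrist_force: [0.6, -0.3, 0.8]
gripper_width: 0.494
```

```bash
python3 - <<'E'
from plant import bot
from h import *
s=bot.read_state();T=bot.camera("top");W=bot.camera("wrist");R,t=wristRt(W,s);print(s["tool_pos"],s["wrist_force"].round(1),s["q"].round(2))
p=[.615,-.0567,.1416]
for th in (0,1.0,1.15,1.3):
  a=np.deg2rad(225)-th; print(th,proj(W,sw(p,[-.035+.1*np.cos(a),.1*np.sin(a),.2945]),R,t).round(1).tolist(),proj(W,sw(p,[-.035+.06*np.cos(a),.06*np.sin(a),.2945]),R,t).round(1).tolist())
for d in bot.silhouettes("wrist","clamp"):
  print(d["rect"],d["confidence"]); m=d["mask"]
  for r in range(80,240,20): 
    c=np.where(m[r])[0]; print(r,c.min() if len(c) else None,c.max() if len(c) else None,end=';')
E
```

```text
[ 0.49762917 -0.02358445  0.28207907] [ 0.6 -0.3  0.8] [ 0.03  0.32 -0.03  1.75  0.01  1.07 -1.99]
0 [[467.9, 118.1]] [[390.4, 96.5]]
1.0 [[327.3, 256.2]] [[304.7, 186.0]]
1.15 [[299.4, 263.0]] [[286.9, 190.6]]
1.3 [[271.0, 266.0]] [[268.7, 192.6]]
[240.1, 42.8, 57.9, 241.8] 0.96
80 246 280;100 254 278;120 256 279;140 258 281;160 259 284;180 261 286;200 263 288;220 261 294;
```

Call:
carry_out:
  motion:
    - {"xyz": [2.2,4.2,0],"roll": -3}
    - {"xyz": [2.4,4.1,0],"roll": -3}
    - {"xyz": [0,0,0],"roll": 0}
    - {"xyz": [0,0,0],"roll": 0}

```text
t: 10.58
tool_pos: [0.5016, -0.0161, 0.2817]
orientation: [[0.869, -0.495, -0.001], [-0.495, -0.869, -0.001], [0.0, 0.001, -1.0]]
wrist_force: [-2.0, -2.7, 1.7]
gripper_width: 0.493
```

```bash
python3 - <<'E'
from plant import bot
from h import *
s=bot.read_state();W=bot.camera("wrist");R,t=wristRt(W,s);print(s["tool_pos"],s["wrist_force"].round(1),s["wrist_torque"].round(2))
p=[.615,-.0567,.1416]
for th in (1.15,1.3):
  a=np.deg2rad(225)-th; print(th,proj(W,sw(p,[-.035+.1*np.cos(a),.1*np.sin(a),.2945]),R,t).round(1).tolist(),proj(W,sw(p,[-.035+.06*np.cos(a),.06*np.sin(a),.2945]),R,t).round(1).tolist())
for d in bot.silhouettes("wrist","clamp"):
  m=d["mask"]
  for r in range(80,240,20): 
    c=np.where(m[r])[0]; print(r,c.min() if len(c) else None,c.max() if len(c) else None,end=';')
E
```

```text
[ 0.50163342 -0.01609602  0.28168771] [-2.  -2.7  1.7] [-0.47  0.35 -0.04]
1.15 [[317.3, 259.0]] [[297.4, 188.0]]
1.3 [[289.2, 264.7]] [[279.5, 191.8]]
80 243 280;100 253 278;120 256 280;140 258 283;160 261 286;180 263 288;200 266 291;220 264 299;
```

The lever is at its stop (about 1.3 rad, 3 N). I back off, raise the hand and go to the grip.

Call:
carry_out:
  motion:
    - {"xyz": [-4,-6,0],"roll": 0}
    - {"xyz": [0,0,40],"roll": 0}
    - {"xyz": [0,0,40],"roll": 0}
    - {"xyz": [0,0,40],"roll": 0}
    - {"xyz": [11,-11,0],"roll": 10.6}
    - {"xyz": [11,-11,0],"roll": 10.6}
    - {"xyz": [11,-11,0],"roll": 10.6}
    - {"xyz": [11,-11,0],"roll": 10.6}
    - {"xyz": [11,-11,0],"roll": 10.6}
    - {"xyz": [11,-11,0],"roll": 10.6}
    - {"xyz": [11,-11,0],"roll": 10.6}
    - {"xyz": [11,-11,0],"roll": 10.6}
    - {"xyz": [11,-11,0],"roll": 10.6}
    - {"xyz": [11,-11,0],"roll": 10.6}
    - {"xyz": [11,-11,0],"roll": 10.6}
    - {"xyz": [10,-10,0],"roll": 10.6}
    - {"xyz": [0,0,-30],"roll": 0}
    - {"xyz": [0,0,-30],"roll": 0}
    - {"xyz": [0,0,0],"roll": 0}
    - {"xyz": [0,0,0],"roll": 0}

```text
t: 13.18
tool_pos: [0.6297, -0.1517, 0.3431]
orientation: [[-0.131, 0.991, 0.003], [0.991, 0.131, 0.001], [0.0, 0.003, -1.0]]
wrist_force: [0.1, -0.1, 1.6]
gripper_width: 0.495
```

```bash
python3 - <<'E'
from plant import bot
from h import *
s=bot.read_state();W=bot.camera("wrist");R,t=wristRt(W,s);print(s["tool_pos"],s["orientation"].round(3)[:,0],s["wrist_force"].round(1),s["gripper_width"],s["q"].round(2))
p=[.615,-.0567,.1416];print(sw(p,[0,-.097,.2355]))
for d in bot.silhouettes("wrist","clamp"): print(d["rect"],d["confidence"])
a=np.deg2rad(150);print(proj(W,sw(p,[[-.035+.1*np.cos(a),.1*np.sin(a),.2945],[-.035,0,.2945],[0,-.124,.2485]]),R,t).round(1))
cv2.imwrite("pics/w4.png",cv2.resize(W["img"][:,:,::-1],(640,480)))
E
```

```text
[ 0.62972653 -0.15168802  0.34307231] [-0.131  0.991  0.   ] [ 0.1 -0.1  1.6] 0.49514281888597483 [ 0.41  0.56 -0.4   1.21  0.21  1.41  0.17]
[[ 0.62868935 -0.15272917  0.2355    ]]
[49.5, 0.0, 166.5, 88.1] 0.93
[109.1, 228.5, 61.3, 29.0] 0.51
[[ 56.7 -13.1]
 [199.6  66.9]
 [257.6 225.6]]
```

View pics/w4.png

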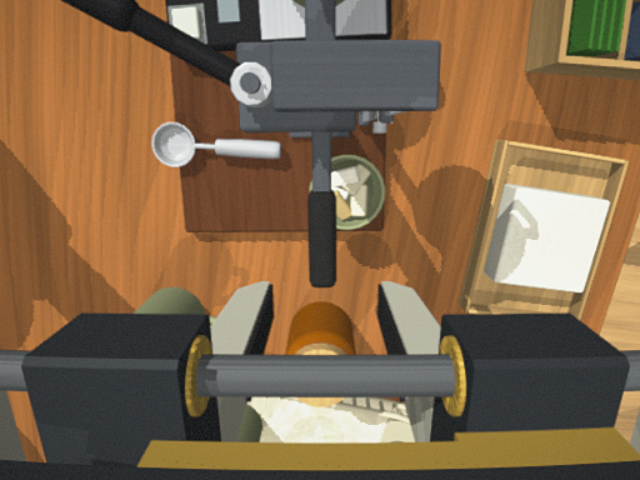

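The lever is open and the grip is centred between the fingers, its end at (322,285). I descend and pinch.

Call:
carry_out:
  motion:
    - {"xyz": [0,0,-30],"roll": 0}
    - {"xyz": [0,0,-30],"roll": 0}
    - {"xyz": [0,0,-30],"roll": 0}
    - {"xyz": [-1,0,-17],"roll": 0}
    - {"xyz": [0,0,0],"roll": 0}
    - {"xyz": [0,0,0],"roll": 0}

```text
t: 14.02
tool_pos: [0.6291, -0.1519, 0.2364]
orientation: [[-0.131, 0.991, 0.003], [0.991, 0.131, -0.0], [-0.001, 0.003, -1.0]]
wrist_force: [-1.1, -0.4, 0.8]
gripper_width: 0.495
```

Call:
carry_out:
  motion:
    - {"xyz": [0,0,0],"roll": 0}
    - {"xyz": [0,0,0],"roll": 0}
    - {"xyz": [0,0,0],"roll": 0}
    - {"xyz": [0,0,0],"roll": 0}
    - {"xyz": [0,0,0],"roll": 0}
  hand: 8
  grip_force: 20

```text
t: 14.65
tool_pos: [0.628, -0.152, 0.2349]
orientation: [[-0.131, 0.991, 0.0], [0.991, 0.131, -0.0], [-0.0, -0.0, -1.0]]
wrist_force: [-0.4, 0.3, 1.9]
gripper_width: 0.191
```

Call:
carry_out:
  motion:
    - {"xyz": [0,0,-6],"roll": 0}
    - {"xyz": [0,0,-6],"roll": 0}
    - {"xyz": [0,0,-6],"roll": 0}
    - {"xyz": [0,0,-6],"roll": 0}
    - {"xyz": [0,0,-6],"roll": 0}
    - {"xyz": [0,0,-6],"roll": 0}
    - {"xyz": [0,0,-4],"roll": 0}
    - {"xyz": [0,0,-2],"roll": 0}
    - {"xyz": [0,0,0],"roll": 0}
    - {"xyz": [0,0,0],"roll": 0}

```text
t: 15.9
tool_pos: [0.628, -0.152, 0.1922]
orientation: [[-0.131, 0.991, -0.0], [0.991, 0.131, 0.0], [0.0, -0.0, -1.0]]
wrist_force: [-0.8, -0.1, -0.6]
gripper_width: 0.192
```

```bash
python3 - <<'E'
from plant import bot
from h import *
s=bot.read_state();print(s["tool_pos"])
S=[bot.camera("scene")["img"].astype(float) for _ in range(6)]
I=np.mean(S,0).astype(np.uint8);c=bot.camera("scene");np.save("s2.npy",I)
p=[.615,-.0567,.1416];print(proj(c,sw(p,[[.054,.003,.2065],[.052,0,.2065],[.052,0,.2]])).round(1))
a=I[180:218,165:202,::-1];b=cv2.imread('pics/scene0.png')[180:218,165:202]
f=lambda x:cv2.convertScaleAbs(cv2.resize(x,None,fx=10.5,fy=10.5,interpolation=cv2.INTER_NEAREST),alpha=1.6)
cv2.imwrite("pics/z2.png",np.hstack([f(b),f(a)]))
E
```

```text
[ 0.62801409 -0.15195966  0.19217105]
[[182.5 201.5]
 [182.  200.5]
 [182.5 202.6]]
```

View pics/z2.png

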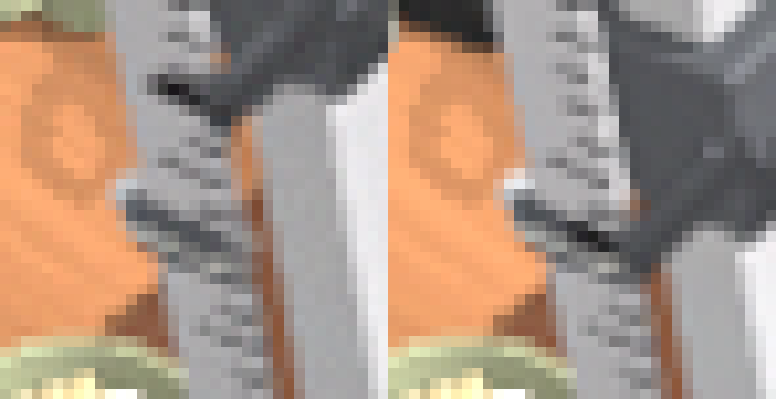

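The scene crop shows that the clip's light line lies below its dark upper half, at about z 0.198, which agrees with the wrist estimate. The pointer is now about 7 mm above it, so I lower 7 mm more, then release and check from the front.

Call:
carry_out:
  motion:
    - {"xyz": [0,0,-3],"roll": 0}
    - {"xyz": [0,0,-3],"roll": 0}
    - {"xyz": [0,0,-1],"roll": 0}
    - {"xyz": [0,0,0],"roll": 0}
    - {"xyz": [0,0,0],"roll": 0}
    - {"xyz": [0,0,0],"roll": 0}

```text
t: 17.0
tool_pos: [0.628, -0.152, 0.1858]
orientation: [[-0.131, 0.991, -0.0], [0.991, 0.131, -0.0], [-0.0, -0.0, -1.0]]
wrist_force: [-1.9, -0.5, 2.5]
gripper_width: 0.195
```

```bash
python3 - <<'E'
from plant import bot
s=bot.read_state();print(s["tool_pos"],s["wrist_force"])
E
```

```text
[ 0.62799359 -0.15202379  0.18577436] [-1.87759251 -0.45049118  2.48747819]
```

Call:
carry_out:
  motion:
    - {"xyz": [0,0,0],"roll": 0}
    - {"xyz": [0,0,0],"roll": 0}
    - {"xyz": [0,0,0],"roll": 0}
    - {"xyz": [0,0,40],"roll": 0}
    - {"xyz": [0,0,50],"roll": 0}
    - {"xyz": [0,0,55],"roll": 0}
    - {"xyz": [0,0,55],"roll": 0}
    - {"xyz": [50,20,0],"roll": 0}
    - {"xyz": [50,20,0],"roll": 0}
    - {"xyz": [50,20,0],"roll": 0}
    - {"xyz": [0,0,-50],"roll": 0}
    - {"xyz": [0,0,-50],"roll": 0}
    - {"xyz": [0,0,0],"roll": 0}
    - {"xyz": [0,0,0],"roll": 0}
    - {"xyz": [0,0,0],"roll": 0}
  hand: 46

```text
t: 18.88
tool_pos: [0.7742, -0.0953, 0.2908]
orientation: [[-0.13, 0.991, 0.008], [0.991, 0.13, 0.0], [-0.001, 0.008, -1.0]]
wrist_force: [0.0, -1.0, 0.3]
gripper_width: 0.493
```

```bash
python3 - <<'E'
from plant import bot
from h import *
s=bot.read_state();W=bot.camera("wrist");print(s["tool_pos"],s["joint_velocities"].round(3).max())
I=np.mean([W["img"].astype(float)]+[bot.camera("wrist")["img"] for _ in range(4)],0).astype(np.uint8)
R,t=wristRt(W,s)
p=[.615,-.0567,.1416]
for z in (.196,.1985,.201): print(z,proj(W,sw(p,[[.054,.003,z],[.052,-.008,z],[.054,-.008,z]]),R,t).round(2).tolist())
u=proj(W,sw(p,[.054,0,.1985]),R,t)[0].astype(int);x0,y0=max(u[0]-30,0),max(u[1]-27,0);print(x0,y0)
S=np.mean([bot.camera("scene")["img"].astype(float) for _ in range(5)],0).astype(np.uint8)
f=lambda x,k:cv2.convertScaleAbs(cv2.resize(x[:,:,::-1],None,fx=k,fy=k,interpolation=cv2.INTER_NEAREST),alpha=1.5)
A=f(I[y0:y0+54,x0:x0+60],8);B=f(S[182:218,168:200],12)
cv2.imwrite("pics/z3.png",np.hstack([A,np.ascontiguousarray(B[:432,:300])]))
E
```

```text
[ 0.77421077 -0.09530803  0.29083089] 0.017
0.196 [[133.45, 118.12], [132.38, 132.15], [134.83, 132.1]]
0.1985 [[132.29, 118.26], [131.22, 132.41], [133.69, 132.36]]
0.201 [[131.11, 118.39], [130.04, 132.68], [132.54, 132.63]]
102 95
```

View pics/z3.png

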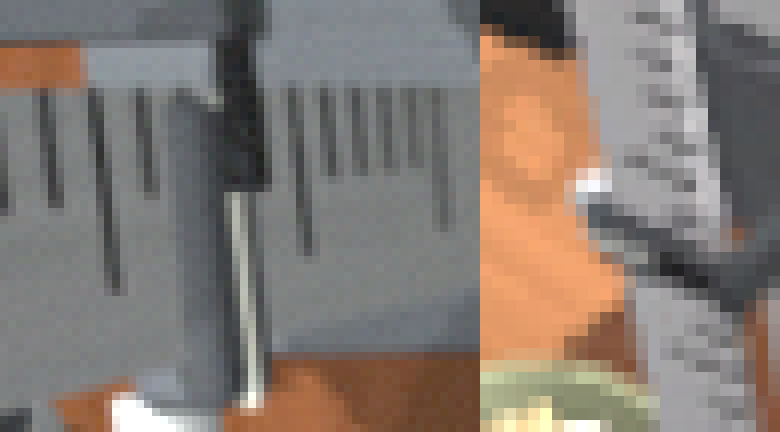

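In the wrist crop the needle centre is at about u=246 and the white line at about u=238, so the pointer may still be 1–3 mm high given the 2 mm depth offset. I take a more grazing view with subpixel profiles.

Call:
carry_out:
  motion:
    - {"xyz": [5,0,-30],"roll": 0}
    - {"xyz": [5,0,-30],"roll": 0}
    - {"xyz": [0,0,-30],"roll": 0}
    - {"xyz": [0,0,0],"roll": 0}
    - {"xyz": [0,0,0],"roll": 0}
    - {"xyz": [0,0,0],"roll": 0}
    - {"xyz": [0,0,0],"roll": 0}

```text
t: 20.25
tool_pos: [0.7831, -0.0951, 0.1979]
orientation: [[-0.131, 0.991, 0.003], [0.991, 0.131, -0.0], [-0.0, 0.003, -1.0]]
wrist_force: [0.3, -0.1, 0.1]
gripper_width: 0.496
```

```bash
python3 - <<'E'
from plant import bot
from h import *
s=bot.read_state();W=bot.camera("wrist");print(s["tool_pos"],np.abs(s["joint_velocities"]).max().round(3))
I=np.mean([W["img"].astype(float)]+[bot.camera("wrist")["img"] for _ in range(7)],0).astype(np.uint8)
R,t=wristRt(W,s);np.savez("w5.npz",img=I,R=R,t=t)
p=[.615,-.0567,.1416]
for z in (.196,.1985,.201): print(z,proj(W,sw(p,[[.054,.003,z],[.052,.003,z],[.052,-.008,z]]),R,t).round(2).tolist())
u=proj(W,sw(p,[.054,0,.1985]),R,t)[0].astype(int);x0,y0=max(u[0]-30,0),max(u[1]-27,0);print(x0,y0)
g=cv2.cvtColor(I,cv2.COLOR_RGB2GRAY)
for r in range(u[1]-22,u[1]+30,3): print(r,x0+12,g[r,x0+12:x0+48].tolist())
cv2.imwrite("pics/z4.png",cv2.convertScaleAbs(cv2.resize(I[y0:y0+54,x0:x0+60,::-1],None,fx=10,fy=10,interpolation=cv2.INTER_NEAREST),alpha=1.5))
E
```

```text
[ 0.78310227 -0.09512196  0.19786292] 0.009
0.196 [[52.83, 123.97], [49.22, 124.08], [52.48, 145.07]]
0.1985 [[49.93, 124.28], [46.28, 124.39], [49.63, 145.66]]
0.201 [[46.95, 124.59], [43.26, 124.7], [46.7, 146.27]]
20 103
108 32 [58, 59, 57, 54, 52, 46, 43, 43, 42, 29, 23, 22, 30, 29, 25, 20, 19, 27, 53, 78, 84, 84, 83, 83, 85, 81, 40, 32, 68, 84, 83, 82, 82, 83, 83, 84]
111 32 [64, 63, 59, 57, 54, 51, 46, 44, 41, 33, 26, 31, 29, 28, 31, 23, 15, 18, 27, 53, 79, 84, 82, 83, 84, 80, 60, 25, 60, 83, 84, 84, 85, 83, 83, 84]
114 32 [63, 64, 61, 59, 59, 54, 49, 42, 43, 35, 29, 27, 31, 29, 34, 31, 16, 20, 23, 41, 72, 83, 85, 84, 83, 84, 75, 36, 40, 75, 87, 84, 83, 86, 85, 85]
117 32 [64, 64, 62, 60, 58, 57, 52, 44, 42, 40, 32, 34, 36, 36, 36, 32, 21, 18, 23, 29, 54, 86, 84, 83, 81, 83, 78, 54, 31, 66, 83, 83, 83, 80, 81, 82]
120 32 [62, 65, 65, 62, 58, 58, 54, 48, 42, 40, 36, 29, 30, 35, 36, 34, 30, 16, 18, 21, 40, 72, 84, 83, 82, 82, 83, 68, 34, 42, 81, 83, 82, 82, 84, 84]
123 32 [63, 63, 63, 65, 59, 61, 57, 52, 45, 41, 43, 30, 24, 30, 34, 34, 30, 22, 19, 15, 32, 56, 86, 86, 84, 83, 85, 
[... 1192 characters left out ...]
, 79, 135, 107, 89, 52, 41, 40, 42, 68, 81, 81, 82, 81, 81, 81, 83, 81, 84, 83]
150 32 [83, 82, 83, 83, 68, 64, 70, 70, 70, 64, 61, 55, 51, 41, 44, 42, 39, 55, 107, 131, 101, 71, 44, 38, 39, 52, 85, 85, 84, 82, 84, 85, 84, 83, 82, 79]
153 32 [81, 82, 82, 83, 81, 66, 74, 73, 70, 68, 64, 59, 51, 45, 43, 43, 40, 44, 90, 128, 111, 84, 52, 40, 41, 46, 96, 120, 94, 74, 72, 70, 71, 75, 75, 75]
156 32 [83, 82, 83, 84, 83, 82, 74, 73, 73, 69, 64, 62, 57, 50, 42, 43, 42, 39, 61, 118, 129, 103, 67, 41, 39, 41, 76, 124, 93, 84, 83, 82, 81, 79, 76, 74]
159 32 [95, 96, 97, 81, 71, 72, 74, 74, 74, 69, 67, 63, 60, 53, 46, 45, 44, 38, 48, 106, 135, 115, 85, 50, 40, 39, 43, 79, 86, 85, 83, 85, 84, 82, 67, 54]
```

View pics/z4.png

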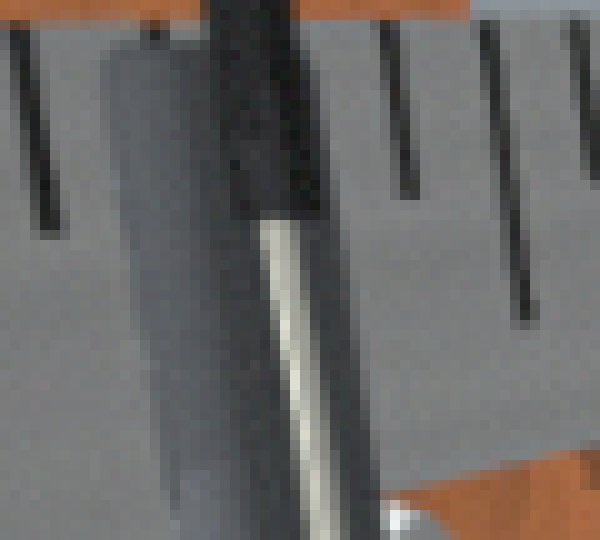

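The wrist view now shows the needle (dark, cols 42–52) and the line (about col 48) clearly. Taking the depth offset into account, the pointer is about 2.6 mm high. I re-pinch and lower by that amount.

Call:
carry_out:
  motion:
    - {"xyz": [0,0,55],"roll": 0}
    - {"xyz": [0,0,60],"roll": 0}
    - {"xyz": [0,0,60],"roll": 0}
    - {"xyz": [-50,-19,10],"roll": 0}
    - {"xyz": [-55,-19,0],"roll": 0}
    - {"xyz": [-50,-19,0],"roll": 0}
    - {"xyz": [0,0,-50],"roll": 0}
    - {"xyz": [0,0,-50],"roll": 0}
    - {"xyz": [0,0,-50],"roll": 0}
    - {"xyz": [0,0,-30],"roll": 0}
    - {"xyz": [0,0,-15],"roll": 0}
    - {"xyz": [0,0,0],"roll": 0}
    - {"xyz": [0,0,0],"roll": 0}
    - {"xyz": [0,0,0],"roll": 0}

```text
t: 22.4
tool_pos: [0.6287, -0.1521, 0.1879]
orientation: [[-0.131, 0.991, 0.003], [0.991, 0.131, -0.0], [-0.001, 0.003, -1.0]]
wrist_force: [-0.3, 0.6, 0.3]
gripper_width: 0.494
```

Call:
carry_out:
  motion:
    - {"xyz": [0,0,0],"roll": 0}
    - {"xyz": [0,0,0],"roll": 0}
    - {"xyz": [0,0,0],"roll": 0}
    - {"xyz": [0,0,0],"roll": 0}
    - {"xyz": [0,0,0],"roll": 0}
  hand: 8
  grip_force: 20

```text
t: 23.02
tool_pos: [0.628, -0.1521, 0.1863]
orientation: [[-0.132, 0.991, 0.001], [0.991, 0.132, 0.0], [-0.0, 0.001, -1.0]]
wrist_force: [-0.2, -0.1, -0.9]
gripper_width: 0.189
```

Call:
carry_out:
  motion:
    - {"xyz": [0,0,-1],"roll": 0}
    - {"xyz": [0,0,-1],"roll": 0}
    - {"xyz": [0,0,-0.7],"roll": 0}
    - {"xyz": [0,0,0],"roll": 0}
    - {"xyz": [0,0,0],"roll": 0}
    - {"xyz": [0,0,0],"roll": 0}

```text
t: 23.78
tool_pos: [0.628, -0.1521, 0.1837]
orientation: [[-0.131, 0.991, 0.001], [0.991, 0.131, 0.0], [-0.0, 0.001, -1.0]]
wrist_force: [0.3, -0.1, 2.4]
gripper_width: 0.188
```

Call:
carry_out:
  motion:
    - {"xyz": [0,0,0],"roll": 0}
    - {"xyz": [0,0,0],"roll": 0}
    - {"xyz": [0,0,0],"roll": 0}
    - {"xyz": [0,0,55],"roll": 0}
    - {"xyz": [0,0,60],"roll": 0}
    - {"xyz": [0,0,60],"roll": 0}
    - {"xyz": [0,0,27],"roll": 0}
    - {"xyz": [50,19,0],"roll": 0}
    - {"xyz": [55,19,0],"roll": 0}
    - {"xyz": [50,19,0],"roll": 0}
    - {"xyz": [0,0,-60],"roll": 0}
    - {"xyz": [0,0,-60],"roll": 0}
    - {"xyz": [0,0,-60],"roll": 0}
    - {"xyz": [0,0,-8],"roll": 0}
    - {"xyz": [0,0,0],"roll": 0}
    - {"xyz": [0,0,0],"roll": 0}
    - {"xyz": [0,0,0],"roll": 0}
    - {"xyz": [0,0,0],"roll": 0}
  hand: 46

```text
t: 26.02
tool_pos: [0.7756, -0.0995, 0.2001]
orientation: [[-0.132, 0.991, 0.003], [0.991, 0.132, -0.0], [-0.0, 0.003, -1.0]]
wrist_force: [0.9, 0.3, -0.7]
gripper_width: 0.495
```

```bash
python3 - <<'E'
from plant import bot
from h import *
s=bot.read_state();W=bot.camera("wrist");print(s["tool_pos"])
I=np.mean([W["img"].astype(float)]+[bot.camera("wrist")["img"] for _ in range(7)],0).astype(np.uint8)
R,t=wristRt(W,s)
p=[.615,-.0567,.1416]
for z in (.196,.1985): print(z,proj(W,sw(p,[[.054,.003,z],[.052,.003,z]]),R,t).round(2).tolist())
g=cv2.cvtColor(I,cv2.COLOR_RGB2GRAY)
u=proj(W,sw(p,[.054,0,.196]),R,t)[0].astype(int)
for r in range(u[1]-18,u[1]+20,3): print(r,u[0]-14,g[r,u[0]-14:u[0]+14].tolist())
x0,y0=u[0]-30,u[1]-27
cv2.imwrite("pics/z5.png",cv2.convertScaleAbs(cv2.resize(I[y0:y0+54,max(x0,0):max(x0,0)+60,::-1],None,fx=10,fy=10,interpolation=cv2.INTER_NEAREST),alpha=1.5))
E
```

```text
[ 0.77560574 -0.09948851  0.20012087]
0.196 [[68.99, 116.87], [65.36, 116.97]]
0.1985 [[66.32, 117.06], [62.65, 117.17]]
104 55 [48, 41, 41, 40, 39, 60, 70, 33, 25, 29, 31, 27, 21, 19, 26, 64, 86, 83, 61, 30, 65, 85, 83, 83, 82, 84, 84, 68]
107 55 [50, 43, 42, 44, 43, 54, 69, 50, 31, 27, 24, 28, 24, 19, 23, 52, 86, 87, 72, 37, 44, 77, 86, 86, 84, 84, 87, 83]
110 55 [52, 47, 40, 40, 40, 40, 71, 58, 30, 25, 34, 38, 33, 19, 17, 37, 70, 86, 80, 50, 31, 74, 84, 84, 82, 80, 83, 79]
113 55 [54, 49, 43, 41, 43, 40, 56, 71, 44, 27, 28, 34, 38, 22, 23, 26, 64, 86, 87, 62, 30, 50, 82, 85, 83, 81, 84, 85]
116 55 [56, 49, 44, 42, 42, 39, 44, 79, 52, 26, 25, 27, 30, 30, 21, 26, 48, 75, 86, 80, 62, 53, 84, 86, 84, 86, 85, 86]
119 55 [58, 54, 48, 44, 43, 41, 36, 67, 148, 109, 95, 46, 37, 42, 55, 79, 87, 86, 82, 83, 84, 84, 84, 83, 83, 83, 82, 84]
122 55 [60, 54, 51, 48, 40, 41, 39, 48, 116, 126, 101, 65, 41, 41, 46, 68, 82, 82, 82, 83, 79, 81, 79, 81, 82, 81, 80, 80]
125 55 [59, 59, 52, 48, 44, 41, 39, 37, 70, 152, 109, 88, 44, 39, 40, 60, 78, 80, 81, 81, 82, 82, 81, 82, 83, 83, 84, 83]
128 55 [61, 59, 54, 50, 44, 42, 41, 42, 56, 115, 123, 96, 62, 40, 39, 50, 75, 83, 83, 83, 83, 84, 83, 83, 82, 84, 83, 83]
131 55 [62, 58, 59, 53, 47, 43, 43, 40, 45, 92, 145, 106, 81, 46, 37, 41, 66, 84, 85, 85, 83, 82, 84, 85, 83, 84, 85, 84]
134 55 [64, 62, 58, 54, 49, 43, 42, 41, 42, 68, 117, 120, 91, 58, 41, 36, 48, 84, 87, 83, 86, 86, 85, 86, 84, 85, 87, 84]
137 55 [65, 62, 60, 54, 51, 45, 43, 41, 38, 49, 107, 137, 105, 72, 44, 39, 42, 70, 86, 85, 85, 85, 85, 84, 86, 83, 83, 86]
140 55 [63, 65, 59, 58, 53, 52, 43, 42, 42, 43, 78, 120, 119, 88, 52, 40, 40, 51, 84, 82, 83, 82, 82, 83, 82, 82, 83, 81]
```

The 12-picture limit is reached, but the profiles at the needle tip give what I need. Needle front to line front differs by 5.7 px, against 5.85 px expected when level, so they agree within about 0.2 mm. Now I shut the lever.

Call:
carry_out:
  motion:
    - {"xyz": [0,0,60],"roll": 0}
    - {"xyz": [0,0,60],"roll": 0}
    - {"xyz": [0,0,60],"roll": 0}
    - {"xyz": [-23,6,1],"roll": -10}
    - {"xyz": [-23,6,0],"roll": -10}
    - {"xyz": [-23,6,0],"roll": -10}
    - {"xyz": [-23,6,0],"roll": -10}
    - {"xyz": [-23,6,0],"roll": -10}
    - {"xyz": [-23,6,0],"roll": -10}
    - {"xyz": [-23,6,0],"roll": -10}
    - {"xyz": [-23,6,0],"roll": -10}
    - {"xyz": [-23,6,0],"roll": -10}
    - {"xyz": [-23,6,0],"roll": -10}
    - {"xyz": [-24,6,0],"roll": -10}
    - {"xyz": [-25,6,0],"roll": -9.5}
    - {"xyz": [0,0,-40],"roll": 0}
    - {"xyz": [0,0,-40],"roll": 0}
    - {"xyz": [0,0,0],"roll": 0}
    - {"xyz": [0,0,0],"roll": 0}

```text
t: 28.8
tool_pos: [0.4971, -0.0275, 0.3011]
orientation: [[0.928, -0.373, 0.003], [-0.373, -0.928, -0.001], [0.003, -0.0, -1.0]]
wrist_force: [0.0, -1.1, 1.4]
gripper_width: 0.499
```

```bash
cat > lev.py <<'E'
from plant import bot
from h import *
s=bot.read_state();W=bot.camera("wrist");R,t=wristRt(W,s);print(s["tool_pos"],s["orientation"].round(3)[:,0],s["wrist_force"].round(1),s["gripper_width"].round(3),s["q"].round(2))
p=[.615,-.0567,.1416];Z=.2428
best=[]
for d in bot.silhouettes("wrist","clamp")[:2]:
  m=d["mask"]; print(d["rect"],round(d["confidence"],2))
  for th in np.arange(-.1,1.41,.02):
    a=np.deg2rad(225)-th
    n=0
    P=np.array([[-.035+r*np.cos(a),r*np.sin(a),Z+(r-.1)*.1] for r in np.arange(.04,.105,.005)])
    u=proj(W,sw(p,P),R,t).round().astype(int)
    ok=[0<=x<512 and 0<=y<384 and m[y,x] for x,y in u]
    best.append((sum(ok),round(th,2)))
  mx=max(best)[0];print("max",mx,"theta range",[b for b in best if b[0]>=mx-1])
  best=[]
E
python3 lev.py
```

```text
Traceback (most recent call last):
  File "lev.py", line 3, in <module>
    s=bot.read_state();W=bot.camera("wrist");R,t=wristRt(W,s);print(s["tool_pos"],s["orientation"].round(3)[:,0],s["wrist_force"].round(1),s["gripper_width"].round(3),s["q"].round(2))
                                                                                                                                           ^^^^^^^^^^^^^^^^^^^^^^^^
AttributeError: 'float' object has no attribute 'round'
```

```bash
sed -i 's/s\["gripper_width"\].round(3)/s["gripper_width"]/' lev.py; python3 lev.py
```

```text
[ 0.49742934 -0.02752355  0.30146323] [ 0.928 -0.373  0.004] [-0.6  0.9  0.9] 0.4902646561619059 [ 0.03  0.3  -0.02  1.72  0.01  1.12 -1.95]
[244.8, 64.0, 31.0, 172.5] 0.97
max 13 theta range [(np.int64(12), np.float64(1.22)), (np.int64(13), np.float64(1.24)), (np.int64(13), np.float64(1.26)), (np.int64(13), np.float64(1.28)), (np.int64(13), np.float64(1.3)), (np.int64(13), np.float64(1.32)), (np.int64(13), np.float64(1.34)), (np.int64(13), np.float64(1.36)), (np.int64(13), np.float64(1.38)), (np.int64(12), np.float64(1.4))]
[227.9, 183.1, 20.1, 29.0] 0.18
max 0 theta range [(np.int64(0), np.float64(-0.1)), (np.int64(0), np.float64(-0.08)), (np.int64(0), np.float64(-0.06)), (np.int64(0), np.float64(-0.04)), (np.int64(0), np.float64(-0.02)), (np.int64(0), np.float64(0.0)), (np.int64(0), np.float64(0.02)), (np.int64(0), np.float64(0.04)), (np.int64(0), np.float64(0.06)), (np.int64(0), np.float64(0.08)), (np.int64(0), np.float64(0.1)), (np.int64(0), np.float64(0.12)), (np.int64(0), np.float64(0.14)), (np.int64(0), np.float64(0.16)), (np.int64(0), np.float64(0.18)), (np.int64(0), np.floa
[... 1278 characters left out ...]
at64(0.98)), (np.int64(0), np.float64(1.0)), (np.int64(0), np.float64(1.02)), (np.int64(0), np.float64(1.04)), (np.int64(0), np.float64(1.06)), (np.int64(0), np.float64(1.08)), (np.int64(0), np.float64(1.1)), (np.int64(0), np.float64(1.12)), (np.int64(0), np.float64(1.14)), (np.int64(0), np.float64(1.16)), (np.int64(0), np.float64(1.18)), (np.int64(0), np.float64(1.2)), (np.int64(0), np.float64(1.22)), (np.int64(0), np.float64(1.24)), (np.int64(0), np.float64(1.26)), (np.int64(0), np.float64(1.28)), (np.int64(0), np.float64(1.3)), (np.int64(0), np.float64(1.32)), (np.int64(0), np.float64(1.34)), (np.int64(0), np.float64(1.36)), (np.int64(0), np.float64(1.38)), (np.int64(0), np.float64(1.4))]
```

Call:
carry_out:
  motion:
    - {"xyz": [0,0,-25],"roll": 0}
    - {"xyz": [0,0,-25],"roll": 0}
    - {"xyz": [0,0,-14],"roll": 0}
    - {"xyz": [0,0,-5],"roll": 0}
    - {"xyz": [0,0,0],"roll": 0}
    - {"xyz": [-3.4,-10.5,0],"roll": 7}
    - {"xyz": [-2.1,-10.8,0],"roll": 7}
    - {"xyz": [-0.8,-11,0],"roll": 7}
    - {"xyz": [0.6,-11,0],"roll": 7}
    - {"xyz": [1.9,-10.9,0],"roll": 7}
    - {"xyz": [3.2,-10.6,0],"roll": 7}
    - {"xyz": [4.5,-10.1,0],"roll": 7}
    - {"xyz": [5.7,-9.5,0],"roll": 7}
    - {"xyz": [6.8,-8.7,0],"roll": 7}
    - {"xyz": [7.8,-7.8,0],"roll": 7}
    - {"xyz": [0,0,0],"roll": 0}
    - {"xyz": [0,0,0],"roll": 0}

```text
t: 31.08
tool_pos: [0.5198, -0.1282, 0.2311]
orientation: [[0.669, 0.744, -0.0], [0.744, -0.669, -0.0], [-0.0, 0.0, -1.0]]
wrist_force: [-3.6, 1.4, 1.5]
gripper_width: 0.494
```

```bash
sed -i 's/\[b for b in best if b\[0\]>=mx-1\]/[float(b[1]) for b in best if b[0]==mx][::4]/; s/\[:2\]/[:1]/' lev.py; python3 lev.py
```

```text
[ 0.51976062 -0.1282417   0.23108942] [ 0.669  0.744 -0.   ] [-3.6  1.4  1.5] 0.4939910617988232 [ 0.4   0.44 -0.29  1.73  0.15  0.99 -0.68]
[213.4, 40.4, 69.7, 244.3] 0.7
max 13 theta range [0.14, 0.22, 0.3]
```

Call:
carry_out:
  motion:
    - {"xyz": [4.8,-4.1,0],"roll": 4}
    - {"xyz": [5.1,-3.7,0],"roll": 4}
    - {"xyz": [4,-2.5,0],"roll": 3}
    - {"xyz": [0,0,0],"roll": 0}
    - {"xyz": [0,0,0],"roll": 0}

```text
t: 31.8
tool_pos: [0.5349, -0.1392, 0.2308]
orientation: [[0.515, 0.857, 0.003], [0.857, -0.515, -0.001], [0.0, 0.003, -1.0]]
wrist_force: [0.4, -0.4, 0.4]
gripper_width: 0.495
```

```bash
python3 lev.py
```

```text
[ 0.53491417 -0.13915951  0.23079102] [0.515 0.857 0.   ] [ 0.4 -0.4  0.4] 0.49489766403502955 [ 0.44  0.47 -0.34  1.69  0.18  1.01 -0.5 ]
[218.3, 43.3, 60.3, 238.9] 0.73
max 13 theta range [-0.06, 0.02, 0.1]
```

Call:
carry_out:
  motion:
    - {"xyz": [2.1,-1.2,0],"roll": 1.5}
    - {"xyz": [2,-1.2,0],"roll": 1.5}
    - {"xyz": [0,0,0],"roll": 0}
    - {"xyz": [0,0,0],"roll": 0}

```text
t: 32.4
tool_pos: [0.537, -0.14, 0.2303]
orientation: [[0.467, 0.884, -0.003], [0.884, -0.467, 0.002], [0.0, -0.003, -1.0]]
wrist_force: [-4.4, 3.2, 2.9]
gripper_width: 0.501
```

```bash
python3 lev.py
```

```text
[ 0.53696077 -0.14000653  0.2303113 ] [0.467 0.884 0.   ] [-4.4  3.2  2.9] 0.500737398025074 [ 0.45  0.48 -0.35  1.68  0.19  1.02 -0.45]
[214.8, 41.9, 71.7, 243.7] 0.64
max 13 theta range [-0.08, 0.0, 0.08]
```

The lever is against its shut stop. I back off, raise and go over the tare key with closed fingers and the camera turned towards the robot.

Call:
carry_out:
  motion:
    - {"xyz": [-6,4,0],"roll": 0}
    - {"xyz": [0,0,45],"roll": 0}
    - {"xyz": [0,0,45],"roll": 0}
    - {"xyz": [0,0,40],"roll": 0}
    - {"xyz": [0,0,0],"roll": 0}

```text
t: 33.12
tool_pos: [0.5347, -0.1378, 0.3644]
orientation: [[0.469, 0.883, 0.011], [0.883, -0.469, -0.003], [0.002, 0.011, -1.0]]
wrist_force: [0.9, 0.2, -0.3]
gripper_width: 0.494
```

Call:
carry_out:
  motion:
    - {"xyz": [-7.1,19.7,0],"roll": 10.6}
    - {"xyz": [-7.1,19.7,0],"roll": 10.6}
    - {"xyz": [-7.1,19.7,0],"roll": 10.6}
    - {"xyz": [-7.1,19.7,0],"roll": 10.6}
    - {"xyz": [-7.1,19.7,0],"roll": 10.6}
    - {"xyz": [-7.1,19.7,0],"roll": 10.6}
    - {"xyz": [-7.1,19.7,0],"roll": 10.6}
    - {"xyz": [-7.1,19.7,0],"roll": 10.6}
    - {"xyz": [-7.1,19.7,0],"roll": 10.6}
    - {"xyz": [-7.1,19.7,0],"roll": 10.6}
    - {"xyz": [-7.1,19.7,0],"roll": 10.6}
    - {"xyz": [-7.1,19.7,0],"roll": 10.6}
    - {"xyz": [0,0,-50],"roll": 0}
    - {"xyz": [0,0,-50],"roll": 0}
    - {"xyz": [0,0,-50],"roll": 0}
    - {"xyz": [0,0,-50],"roll": 0}
    - {"xyz": [0,0,-40],"roll": 0}
    - {"xyz": [0,0,0],"roll": 0}
    - {"xyz": [0,0,0],"roll": 0}
  hand: 0

```text
t: 35.5
tool_pos: [0.4478, 0.0998, 0.1214]
orientation: [[-0.987, -0.162, 0.002], [-0.162, 0.987, 0.002], [-0.002, 0.001, -1.0]]
wrist_force: [-0.6, 1.4, 0.2]
gripper_width: 0.006
```

```bash
python3 - <<'E'
from plant import bot
from h import *
s=bot.read_state();W=bot.camera("wrist");R,t=wristRt(W,s);print(s["tool_pos"],s["gripper_width"],s["wrist_force"].round(1),s["q"].round(2))
k=sw([.5487,.0719,.1661],[[-.097,.045,.052],[-.097,0,.048],[-.097,-.045,.052]])
print(k.round(4).tolist(),proj(W,k,R,t).round(1).tolist())
for q in ("tare_key","timer_key","mode_key"): print(q,[(d["rect"],round(d["confidence"],2)) for d in bot.silhouettes("wrist",q)][:3])
g=W["img"];m=(g.min(2)>150).astype(np.uint8);n,l,st,ce=cv2.connectedComponentsWithStats(m)
print([(st[i].tolist(),ce[i].round(1).tolist()) for i in range(1,n) if st[i,4]>60])
E
```

```text
[0.44779829 0.09980281 0.12143333] 0.0064567803277472535 [-0.6  1.4  0.2] [ 0.25  0.57 -0.75  2.06  0.58  0.73  0.86]
[[0.4456, 0.1002, 0.052], [0.453, 0.0559, 0.048], [0.4605, 0.0115, 0.052]] [[261.0, 199.5], [202.7, 198.1], [143.3, 199.7]]
tare_key [([242.3, 180.3, 39.8, 37.3], 0.97)]
timer_key [([123.3, 183.7, 48.3, 38.2], 0.63)]
mode_key [([192.5, 187.7, 25.1, 21.2], 0.66), ([258.6, 336.0, 4.5, 16.6], 0.53)]
[([0, 125, 32, 156, 3211], [13.9, 204.0]), ([236, 173, 51, 48, 2085], [262.9, 195.2]), ([120, 176, 55, 47, 2105], [148.0, 197.5]), ([192, 188, 24, 22, 412], [203.8, 198.5]), ([153, 225, 104, 44, 1483], [213.4, 242.7]), ([264, 225, 31, 43, 644], [276.2, 240.0]), ([409, 294, 103, 4, 157], [456.8, 295.4]), ([407, 297, 105, 7, 377], [458.2, 300.1]), ([0, 313, 10, 22, 124], [3.3, 323.1]), ([256, 321, 10, 26, 164], [261.0, 333.0])]
```

The keys show within about 1 mm of the predictions. I press tare.

Call:
carry_out:
  motion:
    - {"xyz": [-2,0,-40],"roll": 0}
    - {"xyz": [0,0,-20],"roll": 0}
    - {"xyz": [0,0,-5],"roll": 0}
    - {"xyz": [0,0,-4],"roll": 0}
    - {"xyz": [0,0,-4],"roll": 0}
    - {"xyz": [0,0,-3],"roll": 0}
    - {"xyz": [0,0,0],"roll": 0}
    - {"xyz": [0,0,0],"roll": 0}
    - {"xyz": [0,0,0],"roll": 0}

```text
t: 36.83
tool_pos: [0.4459, 0.0996, 0.047]
orientation: [[-0.987, -0.162, 0.003], [-0.162, 0.987, -0.001], [-0.003, -0.001, -1.0]]
wrist_force: [-2.9, -1.8, 20.4]
gripper_width: 0.005
```

Tare bottomed at z 0.047 with 20 N. I lift, let it up and go to timer.

Call:
carry_out:
  motion:
    - {"xyz": [0,0,4],"roll": 0}
    - {"xyz": [0,0,15],"roll": 0}
    - {"xyz": [0,0,25],"roll": 0}
    - {"xyz": [4,-29,0],"roll": 0}
    - {"xyz": [5,-29,0],"roll": 0}
    - {"xyz": [5,-28,0],"roll": 0}
    - {"xyz": [0,0,0],"roll": 0}
    - {"xyz": [0,0,0],"roll": 0}
    - {"xyz": [0,0,0],"roll": 0}

```text
t: 37.95
tool_pos: [0.4589, 0.0148, 0.0889]
orientation: [[-0.987, -0.164, 0.0], [-0.164, 0.987, 0.001], [-0.0, 0.001, -1.0]]
wrist_force: [0.1, 0.4, -0.6]
gripper_width: 0.005
```

```bash
python3 - <<'E'
from plant import bot
from h import *
s=bot.read_state();W=bot.camera("wrist");R,t=wristRt(W,s);print(s["tool_pos"])
k=sw([.5487,.0719,.1661],[[-.097,.045,.052],[-.097,0,.048],[-.097,-.045,.052]])
print(proj(W,k,R,t).round(1).tolist())
for q in ("tare_key","timer_key","mode_key"): print(q,[(d["rect"],round(d["confidence"],2)) for d in bot.silhouettes("wrist",q)][:2])
E
```

```text
[0.45894952 0.01475628 0.08886753]
[[388.8, 217.5], [321.2, 215.8], [254.7, 217.9]]
tare_key [([364.6, 196.8, 49.7, 39.0], 0.57)]
timer_key [([232.0, 198.7, 46.5, 32.8], 0.6)]
mode_key [([307.9, 205.0, 28.3, 23.9], 0.77), ([230.6, 193.7, 50.0, 34.7], 0.71)]
```

Timer centre is at about col 255, as predicted. I shift 2 mm and press.

Call:
carry_out:
  motion:
    - {"xyz": [1,-2,-20],"roll": 0}
    - {"xyz": [0,0,-8],"roll": 0}
    - {"xyz": [0,0,-5],"roll": 0}
    - {"xyz": [0,0,-4],"roll": 0}
    - {"xyz": [0,0,-4],"roll": 0}
    - {"xyz": [0,0,-2.5],"roll": 0}
    - {"xyz": [0,0,0],"roll": 0}
    - {"xyz": [0,0,0],"roll": 0}
    - {"xyz": [0,0,0],"roll": 0}

```text
t: 39.28
tool_pos: [0.4602, 0.0115, 0.047]
orientation: [[-0.987, -0.162, 0.002], [-0.162, 0.987, -0.001], [-0.001, -0.001, -1.0]]
wrist_force: [-5.3, -0.9, 18.7]
gripper_width: 0.001
```

Call:
carry_out:
  motion:
    - {"xyz": [0,0,4],"roll": 0}
    - {"xyz": [0,0,20],"roll": 0}
    - {"xyz": [0,0,50],"roll": 0}
    - {"xyz": [-10,0,50],"roll": 0}
    - {"xyz": [-10,0,50],"roll": 0}
    - {"xyz": [0,0,50],"roll": 0}
    - {"xyz": [0,0,40],"roll": 0}
    - {"xyz": [0,0,0],"roll": 0}
    - {"xyz": [0,0,0],"roll": 0}

```text
t: 40.4
tool_pos: [0.4394, 0.0108, 0.3082]
orientation: [[-0.987, -0.161, -0.002], [-0.161, 0.987, -0.0], [0.002, 0.0, -1.0]]
wrist_force: [-0.6, -0.4, -0.2]
gripper_width: 0.006
```

```bash
python3 - <<'E'
from plant import bot
from h import *
s=bot.read_state();print(s["t"],s["tool_pos"],s["wrist_force"].round(1))
c=bot.camera("scene");I=np.mean([bot.camera("scene")["img"].astype(float) for _ in range(6)],0).astype(np.uint8)
T=bot.camera("top");p=[.615,-.0567,.1416]
for q in ("clamp","mug","sugar_bowl","scoop","coffee_jar","milk_jug","cup_a"):
  print(q,[(np.round(d["rect"]).tolist(),round(d["confidence"],2)) for d in bot.silhouettes("scene",q)][:2],[(np.round(d["rect"]).tolist(),round(d["confidence"],2)) for d in bot.silhouettes("top",q)][:2])
a=np.deg2rad(225);print("tip pred",proj(c,sw(p,[-.035+.1*np.cos(a),.1*np.sin(a),.243])).round(1),proj(c,sw(p,[-.035+.1*np.cos(a-.3),.1*np.sin(a-.3),.243])).round(1))
g=cv2.cvtColor(I,cv2.COLOR_RGB2GRAY);print(proj(c,sw(p,[[.054,.003,.197],[.054,.008,.197],[.052,-.008,.197]])).round(1).tolist())
for r in range(198,209): print(r,g[r,174:192].tolist())
E
```

```text
40.4 [0.43936648 0.01078062 0.30815239] [-0.6 -0.4 -0.2]
clamp [([197.0, 141.0, 12.0, 34.0], 0.43)] [([290.0, 148.0, 42.0, 35.0], 0.91)]
mug [([224.0, 226.0, 40.0, 36.0], 0.92), ([325.0, 224.0, 43.0, 47.0], 0.91)] [([140.0, 118.0, 45.0, 36.0], 0.67), ([148.0, 196.0, 34.0, 41.0], 0.6)]
sugar_bowl [([155.0, 211.0, 30.0, 31.0], 0.86), ([160.0, 146.0, 18.0, 25.0], 0.64)] [([300.0, 125.0, 32.0, 32.0], 0.73)]
scoop [([194.0, 143.0, 10.0, 36.0], 0.61), ([207.0, 195.0, 18.0, 24.0], 0.55)] []
coffee_jar [([110.0, 171.0, 34.0, 44.0], 0.68), ([161.0, 146.0, 27.0, 32.0], 0.53)] [([367.0, 128.0, 39.0, 34.0], 0.58)]
milk_jug [([366.0, 272.0, 36.0, 58.0], 0.85), ([208.0, 196.0, 16.0, 18.0], 0.42)] [([94.0, 174.0, 33.0, 39.0], 0.95)]
cup_a [([162.0, 142.0, 27.0, 36.0], 0.61)] [([373.0, 189.0, 36.0, 42.0], 0.79)]
tip pred [[197.  145.6]] [[208.5 144.7]]
[[183.1, 204.5], [184.8, 205.2], [180.0, 202.4]]
198 [109, 116, 123, 103, 89, 103, 109, 109, 110, 108, 108, 111, 128, 123, 70, 48, 51, 52]
199 [116, 115, 102, 62, 60, 78, 94, 104, 110, 102, 91, 97, 115, 120, 83, 50, 51, 52]
200 [116, 115, 103, 63, 50, 53, 53, 74, 94, 92, 75, 72, 95, 116, 95, 48, 51, 53]
201 [115, 117, 117, 96, 78, 73, 55, 51, 50, 54, 78, 98, 103, 124, 111, 56, 55, 59]
202 [119, 116, 113, 107, 106, 99, 81, 74, 56, 53, 53, 59, 85, 97, 91, 76, 61, 64]
203 [120, 122, 118, 107, 81, 82, 93, 95, 67, 51, 50, 61, 70, 69, 81, 79, 63, 60]
204 [119, 121, 120, 119, 113, 98, 74, 63, 61, 42, 37, 45, 49, 50, 51, 54, 54, 51]
205 [117, 119, 120, 120, 119, 114, 103, 90, 72, 47, 32, 19, 43, 56, 51, 52, 48, 44]
206 [113, 115, 119, 120, 121, 110, 95, 111, 107, 91, 78, 63, 46, 42, 49, 48, 46, 47]
207 [115, 113, 116, 116, 109, 91, 82, 111, 109, 110, 111, 108, 90, 63, 41, 42, 44, 59]
208 [118, 117, 114, 98, 71, 60, 82, 108, 109, 108, 109, 105, 102, 90, 53, 41, 49, 70]
```

```bash
python3 -c "
from plant import bot
print(bot.finish_job())"
```

```text
the job is handed in; nothing more can be done
None
```

The job is handed in at about 40 s of the 72 s allowed. No verdict is reported.

**What I did**
- Opened the clamp lever to its stop, about 1.3 rad with 3 N against it.
- Lowered the holder by its grip about 52 mm, in three steps.
- Swung the lever back to its shut stop.
- With the holder clamped, pressed tare and let it up, then pressed timer and let it up. Both bottomed at z 0.047 m with about 20 N; I did not press the small middle key.

**Last checks**
- **Pointer:** before clamping, the close wrist view put it level with the white line to about 0.2 mm, if my depth model of needle and line is right. After clamping, the coarser scene view (about 3 mm per pixel) agreed within roughly 1 mm.
- **Lever:** the wrist view and the scene camera both showed it shut.
- **Other objects:** the detected boxes for the mug on the scale, bowl, jar and jug had not moved beyond detection noise. The hand was clear, with about zero force on it.

**What failed or disagreed**
- My first reading of the index line in the scene view was about 7 mm too high. I corrected it from closer views.
- One needle-position estimate differed by about 1 mm from the tool's own reading.
- The picture limit meant the final checks were numerical only.
- In the last check the networks missed the scoop in the top view, and found cup_a there but not clearly in the scene view, so I confirmed those two less well.

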